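Clear the cold-frame lid and hold it half open

ROBOT

A 7-joint arm with a two-finger parallel gripper is mounted at the origin on the work surface. World frame = base frame: x ahead of the robot, y to its left, z up, the work surface at z = 0. Lengths are in m, angles in rad, forces in N, time in s.
With the tool pointing down it reaches from about 0.425 to 1.025 m from the base axis. Payload 3.6 kg.
Tool frame: the origin (TCP) lies midway between the tips of the shut fingers; the grasp point (between the pads) lies 19 mm behind it; z points along the fingers, y is the direction in which the jaws open and shut (so a half turn about z gives the same grasp; the last joint's range is limited). The gripper opens to 85 mm and grips with 20 to 120 N. Pads are 22 mm wide; open, the fingers measure 114 mm over their backs; the gripper's body (76 mm by 85 mm) begins 54 mm behind the grasp point. The pads swing forward as they close: fully open they stand 13 mm farther back than shut.
Start: joints at [-1.236, 0.591, 0.048, 1.609, -0.033, 0.943, -0.034], TCP at [0.301, 0.659, 0.231] pointing down, gripper open.
Joint ranges: [-2.69, 2.69], [-0.47, 2.24], [-1.27, 1.36], [0.19, 2.51], [-1.53, 4.68], [0.08, 2.07], [-3.09, 3.09]. Speed limits (rad/s): [2.57, 2.57, 3.14, 3.14, 3.14, 3.14, 3.14].

INTERFACE

Orientations are given as a rotation vector (axis times angle).
In Python, from bench import ctrl gives the robot as it stands. The module is installed in compiled form; this text tells all that it offers.
- The arm moves only by the tool apply_moves, never from a script. Its argument "motion" is a list of rows, each a list of 5 numbers: the closure, from 0 (fully open) to 1 (shut), then the shift along the tool's x, y, z in units of 30 mm (1.0 is 30 mm), then the turn about the tool's z in units of 5 degrees (1.0 is 5 degrees). A call has 1 to 8 rows; each row shifts and turns the commanded pose from where the row before left it, along the tool's axes as they then stand; what a row does not reach is not made up. A row lasts 1/10 s, in which the tool goes at most 50 mm and 8.59 degrees, less where a joint would pass 70% of its speed; a pose out of reach is approached as far as the arm can. A call is refused whole if a number of a shift passes 1 or a number of a turn 1, either way. A call with a gripper value outside its range is refused whole. The fingers move at their own pace and stop on an object; the grip force is fixed at half the most. Time passes only in rows, so rows that do not move let the fingers close. It gives the time, the measured TCP pose, the force and the opening at its end, in the units of the state.
- ctrl.get_state(): the state, without advancing time (a new reading comes with each control period).
- ctrl.read_camera(name): name is "scene" or "top" or "wrist"; returns the picture (420x560x3 uint8, red, green, blue); there is no depth.
- ctrl.camera_info(name): a dict with "mtx" (3x3 intrinsics, pixels), "pose" (4x4, takes a point from camera to world coordinates). Camera axes: x right, y down, z forward; pixel columns grow to the right and rows downward; lengths in m; the calibration is good to about 2 mm. A picture is of the moment at which its call begins: read the wrist's pose just before it. camera_info takes no time and is no camera call; for the wrist camera it gives the pose at the moment of the call.
- ctrl.job_done(): hands the job in, once; it reports no verdict.
The state is a dict: "time": time; "joints": joint angles; "qd": joint speeds; "joint_efforts": joint torques, N m; "tool_pos": TCP position; "ee_rot": TCP orientation; "contact_force": force on the tool from outside, world axes, zero at the start; "moment": the same for the moment, N m; "width": finger opening in m.
Only numpy, scipy, OpenCV 4.12 (cv2) and the standard library are available. Lean on these libraries where they do the work, as an engineer would, in place of code of your own. Each camera call takes 0.05 s, during which the arm holds its last target. There are 200 camera calls.

TASK

Someone has left the hand cultivator lying on the lid of the little cold frame: lift it off and lay it gently in the black plant tray, flat on the bottom and wholly inside, leaving the two glazed pots and the canister standing where they are. Then raise the lid by its steel handle to 45 degrees open and keep holding it there by the handle so that I can get at the seedlings; the lid drops if you let go, so finish still holding it, at rest.

Things in the scene. Friction and masses are not known exactly. Their poses are not given: they have to be found in the camera images.
- cold_frame: Bench-top cold frame: timber box 220 mm deep (x), 300 wide (y), 125 high, seedlings inside, fixed to the shelf. Origin: centre of its underside; its front (handle side) faces its own -x, z up. Its lid, a 22 mm thick wooden frame with a clear sheet let in flush, has a flat top 147 mm above the shelf when shut and reaches 16 mm beyond the box's front wall.
- lid_hinge (a point): Middle of the lid's hinge line, on the rear top edge of the box: 110 mm behind the frame's centre and 125 mm above the shelf. The hinge line runs along the frame's y; axes parallel to the frame's. Does not move with the lid.
- lid (a joint): Opening angle of the lid in rad: 0 shut and level, growing as the front edge rises (0.785 = 45 degrees), stop at 1.75. Free hinge, no stay or spring: below about 90 degrees the lid falls shut. Lid about 0.55 kg (0.4 to 0.75), so lifting at the handle takes 2 to 4 N; the round handle bar can turn between fingers that pinch it.
- lid_handle (a point): Bow handle of 10 mm round steel bar on the middle of the lid's front edge. The point: middle of its grip bar, 110 mm long along the frame's y, 40 mm out from the lid edge (35 mm free behind it). Lid shut: 134 mm above the shelf, 166 mm in front of the frame's centre, 276 mm forward of and 9 mm above the hinge line. Turns with the lid: x points along the lid to the hinge, z is the lid's normal.
- cultivator: Stainless three-tined hand cultivator with round wooden handle, 263 mm long, about 0.19 kg, lying on the lid. Origin: on its underside below the balance point, where the handle (27 mm thick, axis 14.5 mm above the underside) is best gripped. x runs along it to the tines, z up. Handle from 125 mm behind the origin to 23 mm ahead; tines 71 mm wide, 29 mm high.
- cultivator_tip (a point): End of the middle tine, 134 mm ahead of the cultivator's origin, 3.5 mm above its underside.
- cultivator_butt (a point): Butt end of the wooden handle, on its axis, 125 mm behind the cultivator's origin.
- tray: Black plastic plant tray, empty, loose (0.35 kg), 320 mm long (x) by 210 mm wide (y) by 50 mm high with a rim lip 8 mm wide outside; walls and floor 4 mm, inside 312 by 202 mm. Origin: centre of its underside, z up. It stands to the left or to the right of the cold frame.
- pot_blue: Blue glazed pot, 136 mm across the rim, 125 mm high, loose, standing on the side of the cold frame away from the tray. Origin: centre of its underside. Leave it alone.
- pot_white: White glazed pot, 110 mm across the rim, 100 mm high, loose, beside a rear corner of the cold frame. Origin: centre of its underside. Leave it alone.
- canister: Aluminium canister with clip-on lid, 82 mm across, 103 mm high, loose, beside a rear corner of the cold frame. Origin: centre of its underside. Leave it alone.

How it is judged:
By the outcome, as a careful person would: the job done as asked, in the order asked, and still so for the second after the job is handed in, while the arm keeps its last pose, push and grip.
It also fails if it takes over 64 s, if anything falls off the work surface, if the arm or the gripper's body presses on something with over 40 N, if the wrist force passes 120 N, or if a joint passes its speed limit or range.

## Working session

There is one attempt and no reset: what is moved stays moved. The work goes in short steps, Python scripts to look and compute and a tool call to move; the robot and the scene stay as the last step left them, time stands still between calls to the robot, and variables do not carry over. Pictures are saved under pics/ and viewed, about 8 in all and at most 12, crops included, and the job is handed in when it is done.

Besides the shell and the picture viewer there is one more tool, called as a command line: name --pt "numbers of a row" for each row, then --argument value for the rest. apply_moves: Moves the arm, as the interface text tells. Its arguments: {"type":"object","properties":{"motion":{"type":"array","items":{"type":"array","items":{"type":"number"}}}},"required":["motion"]}

```bash
mkdir -p pics
cat > h.py <<'E'
import numpy as np, cv2
from bench import ctrl
from scipy.spatial.transform import Rotation as R
def shot(n,f):
    i=ctrl.camera_info(n); im=ctrl.read_camera(n); cv2.imwrite(f'pics/{f}.png',im[:,:,::-1]); np.savez(f'pics/{f}.npz',mtx=i['mtx'],pose=i['pose']); return im
def ray(f,u,v,z):
    d=np.load(f'pics/{f}.npz'); K,P=d['mtx'],d['pose']
    r=P[:3,:3]@np.linalg.solve(K,[u,v,1.]); o=P[:3,3]; return o+r*(z-o[2])/r[2]
def proj(f,p):
    d=np.load(f'pics/{f}.npz'); K,P=d['mtx'],d['pose']
    c=K@(P[:3,:3].T@(np.array(p)-P[:3,3])); return c[:2]/c[2]
E
python3 - <<'E'
from h import *
for n in('scene','top'):
    shot(n,n+'0'); print(n,ctrl.camera_info(n)['pose'].round(3).tolist(), ctrl.camera_info(n)['mtx'].round(0).tolist())
s=ctrl.get_state(); print({k:np.round(v,3) for k,v in s.items()})
print(R.from_rotvec(s['ee_rot']).as_matrix().round(3))
a=cv2.imread('pics/scene0.png');b=cv2.imread('pics/top0.png')
E
```

```text
scene [[0.85, 0.326, -0.414, 1.126], [0.526, -0.506, 0.683, -0.844], [0.013, -0.799, -0.602, 0.87], [0.0, 0.0, 0.0, 1.0]] [[510.0, 0.0, 272.0], [0.0, 510.0, 199.0], [0.0, 0.0, 1.0]]
top [[0.017, -0.988, 0.156, 0.437], [-1.0, -0.016, 0.009, -0.017], [-0.006, -0.156, -0.988, 1.253], [0.0, 0.0, 0.0, 1.0]] [[453.0, 0.0, 290.0], [0.0, 453.0, 210.0], [0.0, 0.0, 1.0]]
{'time': np.float64(0.1), 'joints': array([-1.236,  0.592,  0.048,  1.61 , -0.033,  0.943, -0.034]), 'qd': array([-0.001, -0.001, -0.   , -0.003, -0.001,  0.001, -0.   ]), 'joint_efforts': array([ 5.0000e-03, -5.4999e+01,  1.5530e+00, -1.9882e+01,  1.0000e-02,
        4.0000e-03, -0.0000e+00]), 'tool_pos': array([0.301, 0.659, 0.23 ]), 'ee_rot': array([-6.680e-01, -3.069e+00,  3.000e-03]), 'contact_force': array([-0.088,  0.847, -0.108]), 'moment': array([ 0.008, -0.063,  0.028]), 'width': np.float64(0.085)}
[[-0.91   0.416 -0.001]
 [ 0.416  0.91  -0.002]
 [-0.    -0.002 -1.   ]]
```

View pics/scene0.png

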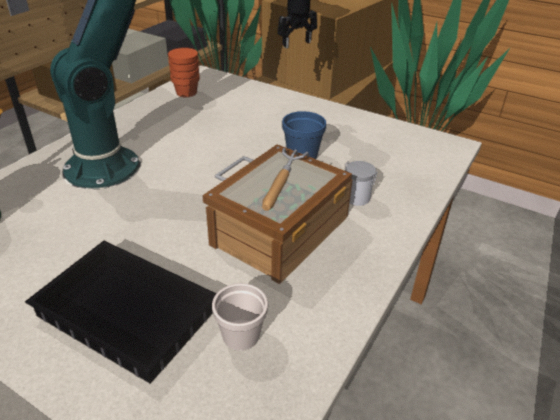

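View pics/top0.png

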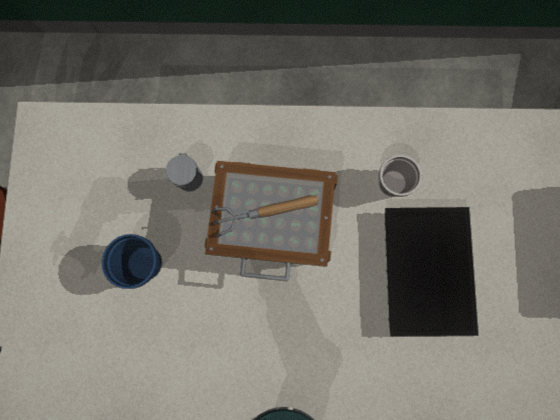

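Scene view: closed cold frame in the centre, cultivator diagonal on its lid. Tray is on the right, white pot by the rear-right corner, canister by the rear-left, blue pot on the left. Top view: lid corners about (217,162), (337,172), (329,265), (206,255); handle bar (243,276)–(287,280); cultivator butt (318,200), tines near (213,221); tray (385..478, 208..335).

Run:
```python
from h import *
im=cv2.imread('pics/top0.png'); hsv=cv2.cvtColor(im,cv2.COLOR_BGR2HSV)
def big(m,roi):
    x0,y0,x1,y1=roi; k=np.zeros_like(m); k[y0:y1,x0:x1]=m[y0:y1,x0:x1]
    return max(cv2.findContours(k,0,2)[0],key=cv2.contourArea)
c=big((im.max(2)<45).astype(np.uint8)*255,(370,190,490,350)); b=cv2.boxPoints(cv2.minAreaRect(c))
t=np.array([ray('top0',*p,.05) for p in b]); print('tray',t.round(3).tolist(),t.mean(0).round(3),[np.linalg.norm(t[i]-t[i-1]).round(3) for i in range(4)])
# lid: brown
m=cv2.inRange(hsv,(3,90,40),(22,255,200)); c=big(m,(190,150,350,275)); b=cv2.boxPoints(cv2.minAreaRect(c))
t=np.array([ray('top0',*p,.147) for p in b]); print('lid',b.round(0).tolist(),t.round(3).tolist(),t.mean(0).round(3),[np.linalg.norm(t[i]-t[i-1]).round(3) for i in range(4)])
q=[ray('top0',u,v,.134) for u,v in((243,276),(287,280))]; print('handle',np.round(q,3).tolist(),np.mean(q,0).round(3),np.linalg.norm(q[0]-q[1]))
# cultivator handle
m2=cv2.inRange(hsv,(3,90,120),(22,255,255)); c2=big(m2,(235,185,325,235)); b2=cv2.boxPoints(cv2.minAreaRect(c2))
t=np.array([ray('top0',*p,.1615) for p in b2]); print('cult',b2.round(0).tolist(),t.round(3).tolist(),[np.linalg.norm(t[i]-t[i-1]).round(3) for i in range(4)])
print('tip',ray('top0',213,221,.15))
cr=cv2.resize(im[150:290,190:350],(800,700),interpolation=cv2.INTER_CUBIC)[:600]
cv2.imwrite('pics/crop.png',cr)
for n,(u,v),z in(('white',(399,176),.1),('can',(182,168),.103),('blue',(131,261),.125)): print(n,ray('top0',u,v,z).round(3))
```

```text
tray [[0.638, -0.26, 0.05], [0.651, -0.495, 0.05], [0.313, -0.493, 0.05], [0.3, -0.269, 0.05]] [ 0.476 -0.379  0.05 ] [np.float64(0.337), np.float64(0.235), np.float64(0.338), np.float64(0.225)]
lid [[204.0, 254.0], [213.0, 159.0], [338.0, 172.0], [329.0, 266.0]] [[0.501, 0.201, 0.147], [0.739, 0.189, 0.147], [0.712, -0.126, 0.147], [0.477, -0.104, 0.147]] [0.607 0.04  0.147] [np.float64(0.305), np.float64(0.238), np.float64(0.316), np.float64(0.236)]
handle [[0.45, 0.105, 0.134], [0.442, -0.003, 0.134]] [0.446 0.051 0.134] 0.1081212383479414
cult [[257.0, 209.0], [316.0, 195.0], [318.0, 203.0], [259.0, 216.0]] [[0.612, 0.072, 0.161], [0.648, -0.071, 0.161], [0.63, -0.075, 0.161], [0.594, 0.067, 0.161]] [np.float64(0.019), np.float64(0.147), np.float64(0.019), np.float64(0.146)]
tip [0.58208362 0.18147152 0.15      ]
white [ 0.715 -0.289  0.1  ]
can [0.727 0.277 0.103]
blue [0.482 0.385 0.125]
```

View pics/crop.png

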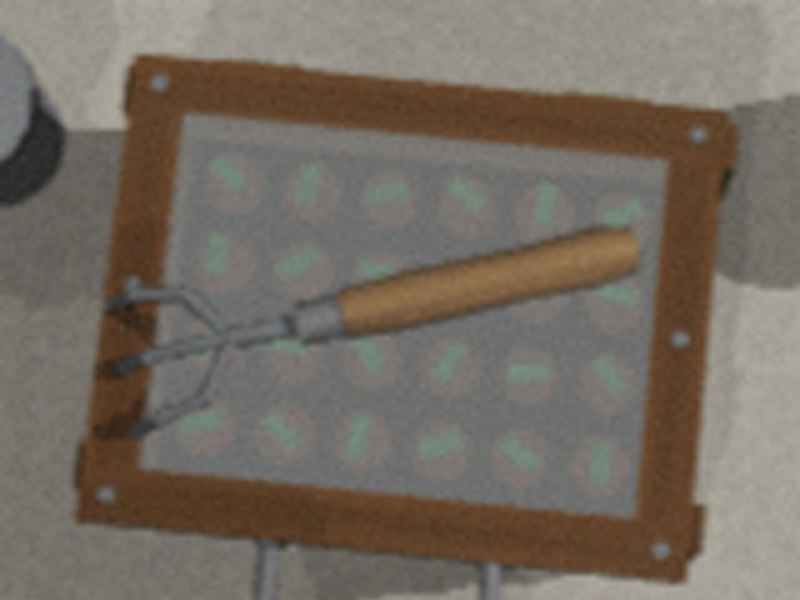

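Crop: cultivator butt at top-view pixel (317.6,200) and middle tip at (212.4,223.6), with the lid intact underneath. Measured sizes match the given ones (tray rim 337×230, handle bar 108, cultivator handle 147), so I'm heading over the cultivator.

apply_moves --pt "0 -1 -0.8 -0.2 0" --pt "0 -1 -0.8 -0.2 0" --pt "0 -1 -0.8 -0.2 0" --pt "0 -1 -0.8 -0.2 0" --pt "0 -1 -0.8 -0.2 0" --pt "0 -1 -0.8 -0.2 0" --pt "0 -1 -0.8 -0.2 0" --pt "0 -1 -0.8 -0.2 0"

```text
time: 0.9
tool_pos: [0.4402, 0.3832, 0.2792]
ee_rot: [-0.668, -3.069, 0.001]
contact_force: [0.2, 0.5, -0.0]
width: 0.0851
```

apply_moves --pt "0 -1 -0.8 0 0" --pt "0 -1 -0.8 0 0" --pt "0 -1 -0.8 0 0" --pt "0 -1 -0.8 0 0" --pt "0 -1 -0.8 0 0" --pt "0 -1 -0.8 0 0" --pt "0 -1 -0.8 0 0" --pt "0 -0.7 -0.6 0 0"

```text
time: 1.7
tool_pos: [0.5734, 0.1166, 0.279]
ee_rot: [0.672, 3.069, -0.002]
contact_force: [0.4, -0.1, -0.6]
width: 0.0856
```

apply_moves --pt "0 0 0 0 1" --pt "0 0 0 0 1" --pt "0 0 0 0 1" --pt "0 0 0 0 1" --pt "0 0 0 0 1" --pt "0 0 0 0 1" --pt "0 0 0 0 1" --pt "0 0 0 0 1"

```text
time: 2.5
tool_pos: [0.5722, 0.1197, 0.2789]
ee_rot: [-1.682, -2.652, 0.001]
contact_force: [0.3, 0.6, 0.5]
width: 0.0853
```

apply_moves --pt "0 0 0 0 1" --pt "0 0 0 0 1" --pt "0 0 0 0 0.2" --pt "0 0 0 0 0" --pt "0 0 0 0 0"

```text
time: 3.0
tool_pos: [0.5725, 0.1198, 0.2791]
ee_rot: [-1.923, -2.484, 0.0]
contact_force: [-0.3, 0.1, 0.3]
width: 0.0854
```

```bash
cat >> h.py <<'E'
def st():
    s=ctrl.get_state(); M=R.from_rotvec(s['ee_rot']).as_matrix()
    print('t',round(float(s['time']),2),'pos',np.round(s['tool_pos'],4),'F',np.round(s['contact_force'],1),'w',round(float(s['width']),4),'x-yaw',round(float(np.degrees(np.arctan2(M[1,0],M[0,0]))),1),'q',np.round(s['joints'],2)); return s,M
def go(p,yaw=None):
    s,M=st(); d=M.T@(np.array(p)-s['tool_pos'])/.03; print('units',d.round(2))
    if yaw is not None: print('turn',round(float(((np.degrees(np.arctan2(M[1,0],M[0,0]))-yaw+180)%360-180)/5),2))
E
python3 - <<'E'
from h import *
shot('wrist','w1'); go((.608,.048,.149),104.2)
for p in ((.639,-.073,.1615),(.608,.048,.1615),(.575,.178,.1505)): print(proj('w1',p))
E
```

```text
t 3.05 pos [0.5726 0.1198 0.2792] F [ 0.  -0.2  0.2] w 0.0855 x-yaw 104.5 q [-0.56  0.38  0.37  1.9  -0.17  0.9   0.15]
units [-2.61  0.55  4.34]
turn 0.06
[295.1208115  383.30014342]
[297.48705733 281.74094568]
[300.32372404 137.91563831]
```

View pics/w1.png

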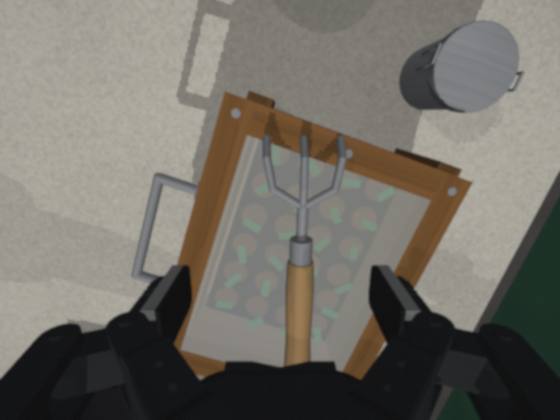

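Wrist view: tip at (304,138) against the predicted (300,138), and handle axis about 2.5 px right of prediction, so the estimate is good to 3 mm. The lid handle bar runs from (160,178) to (137,273).

apply_moves --pt "0 -0.9 0.2 0 0" --pt "0 -0.9 0.2 0 0" --pt "0 -0.8 0.22 0 0" --pt "0 0 0 1 0" --pt "0 0 0 1 0" --pt "0 0 0 1 0" --pt "0 0 0 0 0" --pt "0 0 0 0 0"

```text
time: 3.85
tool_pos: [0.6101, 0.0487, 0.1894]
ee_rot: [-1.924, -2.483, 0.001]
contact_force: [0.4, -0.1, -0.4]
width: 0.0856
```

Run:
```python
from h import *
go((.610,.049,.150),104)
q=[ray('w1',u,v,.134) for u,v in((160,178),(137,273))]; print('handle',np.round(q,3),np.mean(q,0),np.linalg.norm(q[0]-q[1]))
```

```text
t 3.85 pos [0.6101 0.0487 0.1894] F [ 0.4 -0.1 -0.4] w 0.0856 x-yaw 104.4 q [-0.4   0.52  0.34  1.92 -0.25  0.75  0.34]
units [ 0.01 -0.    1.31]
turn 0.09
handle [[0.457 0.108 0.134]
 [0.448 0.    0.134]] [0.45241175 0.05385072 0.134     ] 0.10785908912395309
```

apply_moves --pt "0 0 0 0.6 0" --pt "0 0 0 0.4 0" --pt "0 0 0 0.3 0" --pt "0 0 0 0 0" --pt "0.5 0 0 0 0" --pt "0.5 0 0 0 0" --pt "0.5 0 0 0 0"

```text
time: 4.55
tool_pos: [0.6106, 0.0489, 0.1509]
ee_rot: [1.924, 2.482, 0.001]
contact_force: [-0.2, 0.6, 0.2]
width: 0.0442
```

apply_moves --pt "0.7 0 0 0 0" --pt "1 0 0 0 0" --pt "1 0 0 0 0" --pt "1 0 0 0 0" --pt "1 0 0 0 0" --pt "1 0 0 0 0"

```text
time: 5.15
tool_pos: [0.6104, 0.049, 0.1509]
ee_rot: [1.925, 2.483, 0.001]
contact_force: [-1.6, -0.1, 5.8]
width: 0.0252
```

apply_moves --pt "1 0 0 -0.2 0" --pt "1 0 0 -0.4 0" --pt "1 0 0 -0.7 0" --pt "1 0 0 -0.7 0" --pt "1 0 0 -0.7 0" --pt "1 0 0 -0.7 0" --pt "1 0 0 -0.6 0" --pt "1 0 0 0 0"

```text
time: 5.95
tool_pos: [0.6119, 0.0486, 0.2733]
ee_rot: [1.922, 2.479, 0.006]
contact_force: [-0.0, -0.5, -1.6]
width: 0.025
```

Run:
```python
from h import *
go((.47,-.379,.27),0.6)
```

```text
t 5.95 pos [0.6119 0.0486 0.2733] F [-0.  -0.5 -1.6] w 0.025 x-yaw 104.4 q [-0.43  0.42  0.38  1.84 -0.2   0.91  0.3 ]
units [-12.63  -8.13   0.07]
turn 20.76
```

apply_moves --pt "1 -0.4 -0.25 0 0" --pt "1 -0.8 -0.5 0 0" --pt "1 -0.8 -0.5 0 0" --pt "1 -0.8 -0.5 0 0" --pt "1 -0.8 -0.5 0 0" --pt "1 -0.8 -0.5 0 0" --pt "1 -0.8 -0.5 0 0" --pt "1 -0.8 -0.5 0 0"

```text
time: 6.75
tool_pos: [0.5435, -0.1554, 0.2688]
ee_rot: [-1.925, -2.48, 0.003]
contact_force: [0.7, 0.7, -0.6]
width: 0.0252
```

apply_moves --pt "1 -0.8 -0.5 0 0" --pt "1 -0.8 -0.5 0 0" --pt "1 -0.8 -0.5 0 0" --pt "1 -0.8 -0.5 0 0" --pt "1 -0.8 -0.5 0 0" --pt "1 -0.8 -0.6 0 0" --pt "1 -0.8 -0.6 0 0" --pt "1 -0.6 -0.6 0 0.5"

```text
time: 7.55
tool_pos: [0.4647, -0.3678, 0.2688]
ee_rot: [-1.981, -2.435, 0.002]
contact_force: [-0.5, 1.0, -1.0]
width: 0.0254
```

apply_moves --pt "1 0 0 0 1" --pt "1 0 0 0 1" --pt "1 0 0 0 1" --pt "1 0 0 0 1" --pt "1 0 0 0 1" --pt "1 0 0 0 1" --pt "1 0 0 0 1" --pt "1 0 0 0 1"

```text
time: 8.35
tool_pos: [0.4653, -0.3657, 0.2687]
ee_rot: [-2.695, -1.608, 0.003]
contact_force: [0.3, 0.3, -1.5]
width: 0.0249
```

apply_moves --pt "1 0 0 0 1" --pt "1 0 0 0 1" --pt "1 0 0 0 1" --pt "1 0 0 0 1" --pt "1 0 0 0 1" --pt "1 0 0 0 1" --pt "1 0 0 0 1" --pt "1 0 0 0 1"

```text
time: 9.15
tool_pos: [0.4653, -0.3656, 0.2688]
ee_rot: [-3.084, -0.59, 0.005]
contact_force: [0.4, 0.1, -1.8]
width: 0.025
```

apply_moves --pt "1 0 0 0 1" --pt "1 0 0 0 1" --pt "1 0 0 0 1" --pt "1 0 0 0 1" --pt "1 0 0 0 0.3" --pt "1 0 0 0 0" --pt "1 0 0 0 0"

```text
time: 9.85
tool_pos: [0.4668, -0.3657, 0.2698]
ee_rot: [-3.141, -0.013, 0.002]
contact_force: [0.1, -0.7, -1.2]
width: 0.0247
```

Run:
```python
from h import *
shot('wrist','w2'); shot('scene','s2'); shot('top','t2'); go((.47,-.379,.27),0.6)
a=cv2.imread('pics/w2.png');b=cv2.imread('pics/t2.png')
cv2.imwrite('pics/c2.png',cv2.resize(np.hstack([a,b[:,280:]]),(800,400)))
for x,y in((.308,-.274),(.308,-.484),(.644,-.274),(.644,-.484)): print(proj('w2',(x,y,.05)))
```

```text
t 10.0 pos [ 0.4672 -0.3658  0.2703] F [-0.4  0.2 -2.1] w 0.025 x-yaw 0.5 q [-0.06  0.54  0.95  1.9  -0.53  0.98 -0.43]
units [0.09 0.44 0.01]
turn -0.03
[210.8851252  293.30890002]
[365.53042959 294.56319627]
[191.41183306   8.09983782]
[396.25149949  10.15791582]
```

View pics/c2.png

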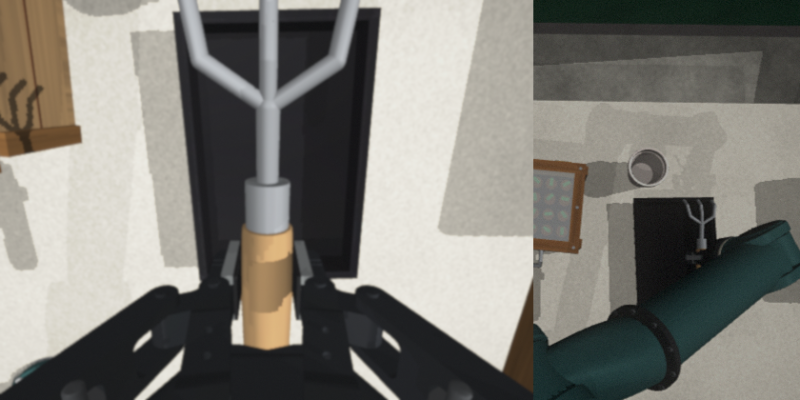

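Wrist view: cultivator held straight. Tray rim corners at about (184,13), (399,9), (212,297), (375,289) at full scale, close to prediction.

Run:
```python
from h import *
im=cv2.imread('pics/w2.png'); m=(im.max(2)<60).astype(np.uint8)
for v in (60,120,180,225):
    r=np.where(m[v,150:420])[0]+150; a,b=r.min(),r.max(); p,q=ray('w2',a,v,.05),ray('w2',b,v,.05); print(v,a,b,p.round(3),q.round(3),((p+q)/2).round(3))
for u,v in((184,13),(399,9),(212,297),(375,289)): print(ray('w2',u,v,.05).round(3))
```

```text
60 187 393 [ 0.596 -0.265  0.05 ] [ 0.598 -0.486  0.05 ] [ 0.597 -0.376  0.05 ]
120 194 388 [ 0.534 -0.268  0.05 ] [ 0.536 -0.488  0.05 ] [ 0.535 -0.378  0.05 ]
180 199 382 [ 0.465 -0.269  0.05 ] [ 0.467 -0.489  0.05 ] [ 0.466 -0.379  0.05 ]
225 204 379 [ 0.407 -0.271  0.05 ] [ 0.409 -0.491  0.05 ] [ 0.408 -0.381  0.05 ]
[ 0.64  -0.266  0.05 ]
[ 0.645 -0.487  0.05 ]
[ 0.302 -0.275  0.05 ]
[ 0.317 -0.496  0.05 ]
```

apply_moves --pt "1 0.07 0.44 0.5 -0.1" --pt "1 0 0 1 0" --pt "1 0 0 1 0" --pt "1 0 0 1 0" --pt "1 0 0 1 0" --pt "1 0 0 1 0" --pt "1 0 0 1 0" --pt "1 0 0 0.8 0"

```text
time: 10.8
tool_pos: [0.4697, -0.3787, 0.0497]
ee_rot: [-3.141, -0.027, 0.001]
contact_force: [0.3, -0.2, -2.4]
width: 0.0251
```

apply_moves --pt "1 0 0 0.4 0" --pt "1 0 0 0.3 0" --pt "1 0 0 0.2 0" --pt "1 0 0 0.2 0" --pt "1 0 0 0.15 0" --pt "1 0 0 0 0" --pt "1 0 0 0 0"

```text
time: 11.5
tool_pos: [0.4699, -0.3791, 0.0142]
ee_rot: [3.141, 0.026, 0.001]
contact_force: [0.4, 0.5, -2.2]
width: 0.0252
```

apply_moves --pt "1 0 0 0.07 0" --pt "1 0 0 0.06 0" --pt "1 0 0 0.04 0" --pt "1 0 0 0 0" --pt "1 0 0 0 0"

```text
time: 12.0
tool_pos: [0.4697, -0.379, 0.0087]
ee_rot: [3.141, 0.026, 0.0]
contact_force: [0.2, 0.5, -2.3]
width: 0.0247
```

apply_moves --pt "1 0 0 0.03 0" --pt "1 0 0 0.03 0" --pt "1 0 0 0 0" --pt "1 0 0 0 0"

```text
time: 12.4
tool_pos: [0.4698, -0.3793, 0.0079]
ee_rot: [-3.141, -0.025, -0.002]
contact_force: [-0.5, 1.2, 6.7]
width: 0.0253
```

Contact with the floor (force went from −2.3 to +6.7 N). Opening slowly, then rising.

apply_moves --pt "0.65 0 0 0 0" --pt "0.6 0 0 0 0" --pt "0.5 0 0 0 0" --pt "0.3 0 0 0 0" --pt "0 0 0 0 0" --pt "0 0 0 0 0" --pt "0 0 0 0 0" --pt "0 0 0 -0.3 0"

```text
time: 13.2
tool_pos: [0.4691, -0.3783, 0.0153]
ee_rot: [-3.14, -0.026, 0.002]
contact_force: [-0.4, 0.3, -0.3]
width: 0.0852
```

apply_moves --pt "0 0 0 -0.6 0" --pt "0 0 0 -1 0" --pt "0 0 0 -1 0" --pt "0 0 0 -1 0" --pt "0 0 0 -1 0" --pt "0 0 0 -1 0" --pt "0 0 0 -1 0" --pt "0 0 0 -1 0"

```text
time: 14.0
tool_pos: [0.4692, -0.3788, 0.2457]
ee_rot: [-3.141, -0.025, -0.0]
contact_force: [0.2, 0.7, -0.7]
width: 0.085
```

Run:
```python
from h import *
shot('wrist','w3'); go((.448,.052,.25),-4.4)
```

```text
t 14.05 pos [ 0.4709 -0.3816  0.2506] F [ 0.2 -1.6  2.2] w 0.0858 x-yaw 0.9 q [-0.01  0.57  0.92  1.9  -0.57  0.94 -0.38]
units [ -0.54 -14.46  -0.06]
turn 1.06
```

View pics/w3.png

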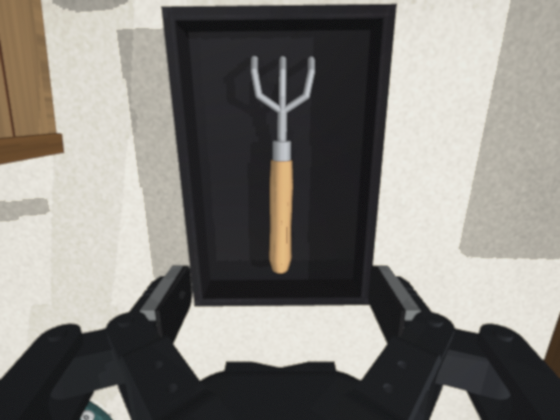

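Wrist view: cultivator lies flat and centred in the tray, tines at (255–312, 60) and butt at (280,272), clear of all walls. On to the lid handle.

apply_moves --pt "0 0 -0.5 0 0" --pt "0 0 -1 0 0" --pt "0 0 -1 0 0" --pt "0 0 -1 0 0" --pt "0 0 -1 0 0" --pt "0 0 -1 0 0" --pt "0 0 -1 0 0" --pt "0 0 -1 0 0"

```text
time: 14.85
tool_pos: [0.4655, -0.1529, 0.2442]
ee_rot: [-3.141, -0.025, -0.001]
contact_force: [0.7, -0.1, 0.3]
width: 0.0855
```

apply_moves --pt "0 0 -1 0 0" --pt "0 0 -1 0 0" --pt "0 0 -1 0 0" --pt "0 0 -1 0 0" --pt "0 0 -1 0 0" --pt "0 -0.2 -1 0 0" --pt "0 -0.2 -0.5 0 -1" --pt "0 0 0 0 -1"

```text
time: 15.65
tool_pos: [0.4494, 0.0434, 0.2436]
ee_rot: [-3.125, -0.311, 0.003]
contact_force: [0.0, -0.5, -0.1]
width: 0.0856
```

apply_moves --pt "0 0 0 0 -1" --pt "0 0 0 0 -1" --pt "0 0 0 0 -1" --pt "0 0 0 0 -1" --pt "0 0 0 0 -1" --pt "0 0 0 0 -1" --pt "0 0 0 0 -1" --pt "0 0 0 0 -1"

```text
time: 16.45
tool_pos: [0.4505, 0.0405, 0.2442]
ee_rot: [-2.834, -1.355, -0.001]
contact_force: [-0.0, 0.8, -0.1]
width: 0.085
```

apply_moves --pt "0 0 0 0 -1" --pt "0 0 0 0 -1" --pt "0 0 0 0 -1" --pt "0 0 0 0 -1" --pt "0 0 0 0 -1" --pt "0 0 0 0 -1" --pt "0 0 0 0 -1" --pt "0.6 0 0 0 0"

```text
time: 17.25
tool_pos: [0.4506, 0.0404, 0.2443]
ee_rot: [-2.3, -2.14, -0.001]
contact_force: [0.4, -0.1, 0.2]
width: 0.0732
```

apply_moves --pt "0.6 0 0 0 0" --pt "0.6 0 0 0 0" --pt "0.6 0 0 0 0"

```text
time: 17.55
tool_pos: [0.4507, 0.0407, 0.2439]
ee_rot: [2.3, 2.14, -0.0]
contact_force: [-0.9, -0.4, -0.3]
width: 0.0346
```

Run:
```python
from h import *
shot('wrist','w4'); go((.448,.052,.25),85.6); print(proj('w4',(.448,.052,.134)))
```

```text
t 17.6 pos [0.4508 0.0408 0.2439] F [-0.8  0.2  0.4] w 0.0341 x-yaw 85.9 q [-0.75  0.28  0.69  2.21 -0.27  0.73  0.05]
units [ 0.37 -0.12 -0.2 ]
turn 0.06
[276.16676366 193.40542465]
```

View pics/w4.png

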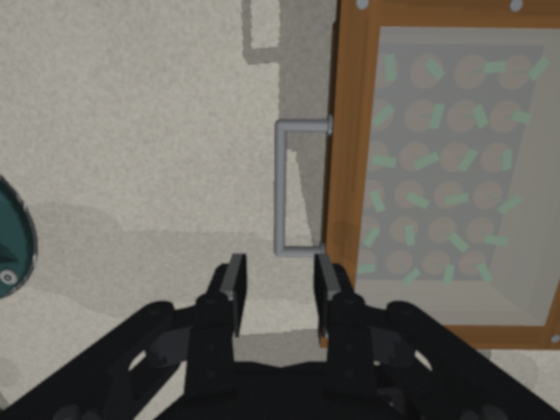

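Wrist view: bar runs from (281,126) to (280,251), parallel to the tool x axis; its middle (280,188) is near the predicted (276,193).

Run:
```python
from h import *
q=[ray('w4',u,v,.134) for u,v in((281,126),(280,251))]; m=np.mean(q,0); print(np.round(q,4),m,np.linalg.norm(q[0]-q[1]),np.degrees(np.arctan2(*(q[0]-q[1])[1::-1])))
# lid left/front edge check at z .147
print(ray('w4',343,100,.147),ray('w4',326,290,.147))
go((m[0],m[1],.115))
```

```text
[[ 0.4559  0.1068  0.134 ]
 [ 0.4474 -0.0017  0.134 ]] [0.45169646 0.0525616  0.134     ] 0.10878328336563071 85.51712675888214
[0.50263539 0.12250094 0.147     ] [ 0.48610087 -0.03649367  0.147     ]
t 17.6 pos [0.4508 0.0408 0.2439] F [-0.8  0.2  0.4] w 0.0341 x-yaw 85.9 q [-0.75  0.28  0.69  2.21 -0.27  0.73  0.05]
units [0.39 0.   4.3 ]
```

apply_moves --pt "0.6 0.39 0 0 0" --pt "0.6 0 0 0.8 0" --pt "0.6 0 0 0.8 0" --pt "0.6 0 0 0.7 0" --pt "0.6 0 0 0.4 0" --pt "0.6 0 0 0.4 0" --pt "0.6 0 0 0 0"

```text
time: 18.3
tool_pos: [0.4511, 0.0527, 0.1499]
ee_rot: [-2.298, -2.141, 0.003]
contact_force: [-0.2, 0.7, -0.2]
width: 0.034
```

apply_moves --pt "0.6 0 0 0.4 0" --pt "0.6 0 0 0.4 0" --pt "0.6 0 0 0.4 0" --pt "0.6 0 0 0 0" --pt "0.6 0 0 0 0"

```text
time: 18.8
tool_pos: [0.4514, 0.0523, 0.1146]
ee_rot: [-2.299, -2.14, 0.001]
contact_force: [-0.1, -0.3, -0.0]
width: 0.0341
```

apply_moves --pt "0.75 0 0 0 0" --pt "0.8 0 0 0 0" --pt "0.85 0 0 0 0" --pt "1 0 0 0 0" --pt "1 0 0 0 0" --pt "1 0 0 0 0" --pt "1 0 0 0 0"

```text
time: 19.5
tool_pos: [0.4514, 0.0526, 0.1153]
ee_rot: [-2.299, -2.14, -0.0]
contact_force: [-1.9, -0.4, 6.5]
width: 0.0072
```

Run:
```python
from h import *
shot('wrist','w5'); st()
```

```text
t 19.55 pos [0.4514 0.0526 0.1153] F [-1.6  1.   6. ] w 0.0078 x-yaw 85.9 q [-0.56  0.5   0.45  2.31 -0.53  0.43  0.27]
```

View pics/w5.png

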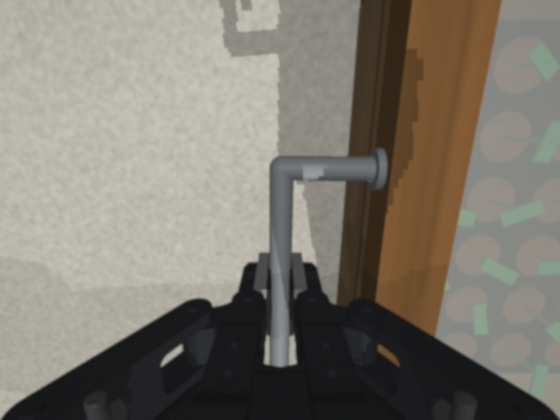

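Wrist view: the bar at (280,260) is pinched between both pads, with the lid edge well clear. Width 7.5 mm matches a 10 mm bar given the ~2 mm under-reading on the 27 mm cultivator handle. Computing the arc.

Run:
```python
import numpy as np
t=np.radians(np.r_[0,1,np.linspace(3,42,14),43.5,44.5,45,45])
f=.276*np.cos(t)-.009*np.sin(t);h=.276*np.sin(t)+.009*np.cos(t)
for a,y,z in zip(np.degrees(t[1:]),-np.diff(f)/.03,-np.diff(h)/.03): print(round(a,1),y.round(2),z.round(2))
print(.4514+(.276-f[-1])*.997,.1153+h[-1]-.009)
```

```text
1.0 0.01 -0.16
3.0 0.02 -0.32
6.0 0.05 -0.48
9.0 0.08 -0.48
12.0 0.1 -0.47
15.0 0.13 -0.46
18.0 0.15 -0.46
21.0 0.18 -0.45
24.0 0.2 -0.44
27.0 0.22 -0.43
30.0 0.24 -0.42
33.0 0.27 -0.4
36.0 0.29 -0.39
39.0 0.31 -0.37
42.0 0.32 -0.36
43.5 0.17 -0.17
44.5 0.12 -0.11
45.0 0.06 -0.06
45.0 -0.0 -0.0
0.5383408819549222 0.30782543263816603
```

apply_moves --pt "1 0 0.01 -0.16 0" --pt "1 0 0.02 -0.32 0" --pt "1 0 0.05 -0.48 0" --pt "1 0 0.08 -0.48 0" --pt "1 0 0.1 -0.47 0" --pt "1 0 0.13 -0.46 0"

```text
time: 20.15
tool_pos: [0.4629, 0.0516, 0.1868]
ee_rot: [-2.299, -2.141, 0.001]
contact_force: [0.8, 0.6, -3.6]
width: 0.0079
```

apply_moves --pt "1 0 0.15 -0.46 0" --pt "1 0 0.18 -0.45 0" --pt "1 0 0.2 -0.44 0" --pt "1 0 0.22 -0.43 0" --pt "1 0 0.24 -0.42 0" --pt "1 0 0 0 0"

```text
time: 20.75
tool_pos: [0.4919, 0.0492, 0.2531]
ee_rot: [-2.298, -2.139, 0.002]
contact_force: [-3.8, -0.6, -0.0]
width: 0.0077
```

apply_moves --pt "1 0 0.27 -0.4 0" --pt "1 0 0.29 -0.39 0" --pt "1 0 0.31 -0.37 0" --pt "1 0 0.32 -0.36 0" --pt "1 0 0.17 -0.17 0" --pt "1 0 0.12 -0.11 0" --pt "1 0 0.06 -0.06 0" --pt "1 0 0 0 0"

```text
time: 21.55
tool_pos: [0.5339, 0.0457, 0.3071]
ee_rot: [-2.294, -2.135, 0.012]
contact_force: [-9.7, -0.0, 7.5]
width: 0.0075
```

Run:
```python
from h import *
shot('scene','s6'); shot('top','t6'); st()
a=cv2.imread('pics/s6.png')[60:400,:420];b=cv2.imread('pics/t6.png')[80:420,90:500]
cv2.imwrite('pics/c6.png',cv2.resize(np.hstack([a,b]),(800,int(340*800/830))))
cv2.imwrite('pics/d6.png',cv2.resize(cv2.imread('pics/s6.png')[90:290,180:400],None,fx=3,fy=3,interpolation=2))
# predicted scene pixels of lid corners for various angles
ex=np.array([.9969,-.0785,0]);ey=np.array([.0785,.9969,0]);ez=np.array([0,0,1.])
H=np.array([.4514,.0526,.134])+.276*ex-.009*ez
for th in(40,45,50):
    c,s=np.cos(np.radians(th)),np.sin(np.radians(th)); L=-c*ex+s*ez; N=s*ex+c*ez
    print(th,[proj('s6',H+.236*L+.022*N+k*.15*ey).round(0).tolist() for k in(-1,1)],[proj('s6',H+.022*N*1+k*.15*ey).round(0).tolist() for k in(-1,1)])
```

```text
t 21.65 pos [0.5338 0.0457 0.3069] F [-9.8  0.2  7. ] w 0.0075 x-yaw 85.9 q [-0.72  0.33  0.71  1.97 -0.26  0.95  0.05]
40 [[221.0, 152.0], [299.0, 102.0]] [[288.0, 239.0], [355.0, 176.0]]
45 [[226.0, 149.0], [304.0, 99.0]] [[288.0, 240.0], [356.0, 177.0]]
50 [[232.0, 146.0], [310.0, 96.0]] [[289.0, 241.0], [356.0, 178.0]]
```

View pics/c6.png

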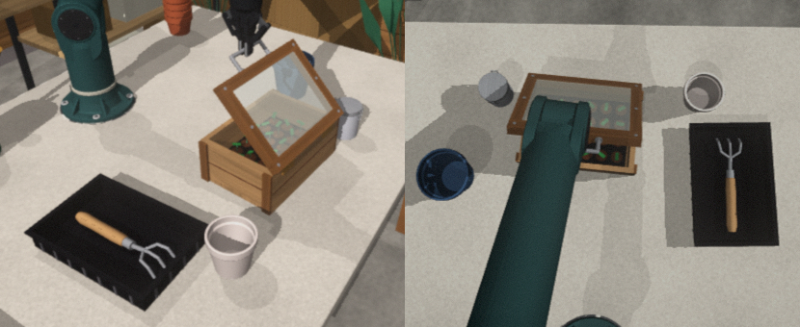

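View pics/d6.png

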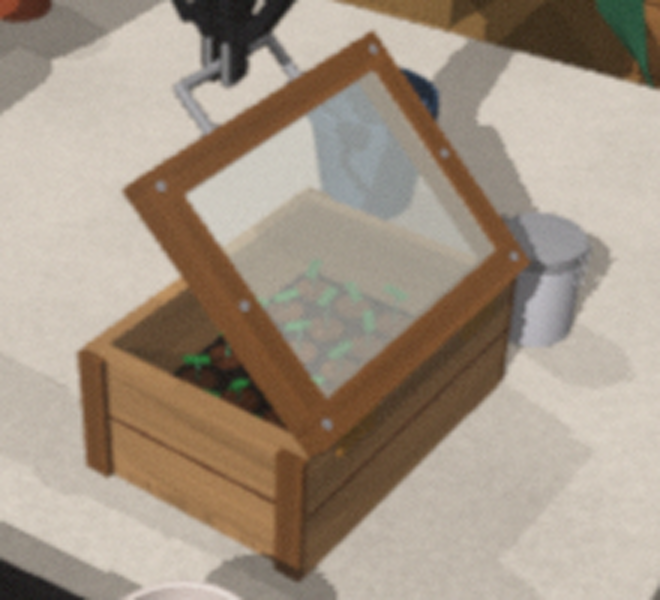

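Views: lid raised with the bar in the gripper; cultivator flat in the tray; pots and canister in place. Lid corners at scene pixels (222,153), (304,101) front and (283,242), (356,178) rear match a lid at about 44–45°. There is a 12 N radial load, so a small upward trim relieves it and adds about 0.6°.

apply_moves --pt "1 0 0 -0.07 0" --pt "1 0 0 -0.07 0" --pt "1 0 0 0 0" --pt "1 0 0 0 0" --pt "1 0 0 0 0" --pt "1 0 0 0 0" --pt "1 0 0 0 0"

```text
time: 22.35
tool_pos: [0.5388, 0.0453, 0.3118]
ee_rot: [2.299, 2.14, -0.002]
contact_force: [-0.1, -4.6, -2.5]
width: 0.0074
```

Run:
```python
from h import *
s,M=st(); print('qd',np.abs(s['qd']).max()); p=s['tool_pos']+np.array([0,0,.019])
f=.276-(p[0]-.4514)/.997; h=p[2]-.125; print(f,h,np.degrees(np.arctan2(h,f)-np.arctan2(9,276)))
a=shot('scene','s7'); t=shot('top','t7'); t0=cv2.imread('pics/top0.png')
for n,(u,v,r) in dict(white=(399,176,28),can=(182,170,22),blue=(131,261,36)).items():
    g=lambda i:cv2.cvtColor(i,cv2.COLOR_BGR2GRAY)[v-r:v+r,u-r:u+r].astype(np.float32)
    print(n,cv2.phaseCorrelate(g(t0),g(t[:,:,::-1].copy())))
```

```text
t 22.35 pos [0.5388 0.0453 0.3118] F [-0.1 -4.6 -2.5] w 0.0074 x-yaw 85.9 q [-0.72  0.32  0.71  1.96 -0.26  0.95  0.05]
qd 0.0031211293401489696
0.1883353219045193 0.20581343882555286 45.671379536279574
white ((0.003058603826410433, -0.02425353080447934), 0.9487854766845704)
can ((0.5146878913439537, 0.31766430592752926), 0.8745602893829346)
blue ((-0.20689998815584687, 0.08033259810071058), 0.8464824733910737)
```

Run:
```python
import cv2
cv2.imwrite('pics/d7.png',cv2.resize(cv2.imread('pics/s7.png')[90:290,180:400],None,fx=3,fy=3,interpolation=2))
```

```text
(no output)
```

View pics/d7.png

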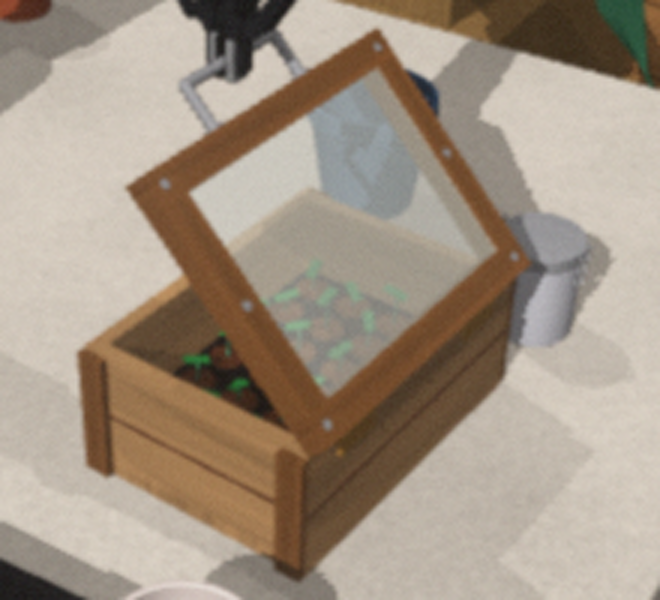

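The lid corners moved only about 1 px, to (223,152) and (306,100), which puts the lid near 45.4°. The bar is firmly in the pads, so I'm handing in.

```bash
python3 -c "
from h import *
st(); ctrl.job_done()"
```

```text
t 22.45 pos [0.5389 0.0453 0.3119] F [-1.  -5.5 -3.8] w 0.008 x-yaw 85.9 q [-0.72  0.32  0.71  1.96 -0.26  0.95  0.05]
the job is handed in; nothing more can be done
```

I lifted the cultivator off the lid and laid it in the tray. I then raised the lid by its handle to about 45° and handed in at 22.5 s, still gripping the bar with the arm at rest.

**Last checks:**
- **Lid angle:** the gripper position gives 45.7°, and the scene camera gives about 45.4°. The grip still holds the bar, with only a few newtons on the tool.
- **Cultivator:** it lies flat and centred in the tray, clear of all the walls.
- **Pots and canister:** in the top view the two pots shifted by at most 0.2 px and the canister by 0.6 px (under about 2 mm), so I take them as unmoved.

**One disagreement:** when the lid first reached the top of its arc, the tool was about 3 mm off the computed path, with about 12 N pushing along the lid. A 4 mm upward trim relieved that. A sideways force of about 5 N remains, which I left as harmless.

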